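Park the telescopic nozzle of the bench dust extractor

TASK

Park the extended nozzle of the dust extractor: first push the innermost tube (blue nozzle head) fully home into the middle tube while the orange stop finger still holds the middle tube out, then swing the stop finger by its tab well over to the side, clear of the black lug, and last push the middle tube fully home too. Leave both tubes fully in and the stop finger swung aside, and do not disturb the things standing round about.

Things in the scene. Friction and masses are not known exactly. Their poses are not given: they have to be found in the camera images.
- extractor: Fixed grey dust extractor with a telescopic nozzle. Origin on the table directly under the mouth of the fixed outer tube; z up; the tubes' common axis lies level, 80 mm above the table, and the nozzle points along the body's -x. The grey housing is 150 mm wide, 134 mm tall and fills x = +60 to +180 mm; the fixed aluminium outer tube (54 mm across) runs from it to the mouth. It cannot move.
- nozzle_face (a point): Centre of the flat front face of the blue nozzle head, on the tube axis. The head is a 50 mm disc, 12 mm thick, on the front end of the innermost tube (30 mm across). Its own x axis is along the tubes, pointing back into the extractor, so push along +x. The face stands at x = -34 mm of the extractor when both tubes are home, and farther out by the sum of the two slide values.
- flange_face (a point): Centre of the front face of the middle tube's black flange (56 mm disc, 10 mm thick), on the tube axis; axes as the extractor's. At x = -22 mm of the extractor when the middle tube is home. On top the flange bears a black lug, 22 mm wide, 37 to 47 mm above the axis, that reaches back 32 mm behind the flange towards the mouth. With the inner tube home, the blue head touches this face and pushing the blue head pushes the middle tube.
- tab_tip (a point): Outer tip of the orange thumb tab on the stop ring (64 mm across, round the mouth), 65 mm from the tube axis, at x = -1 mm of the extractor. The tab (16 mm along the tubes, 10 mm thick) points straight up with the stop closed. The ring also bears the stop finger: a bar 10 mm wide, 37 to 46 mm from the axis, in line with the tab, that runs forward along the tubes to x = -34 mm and blocks the back end of the black lug.
- inner_tube (a joint): How far the innermost tube stands out of the middle tube, m: 0 fully home, 0.060 fully out. Stiff: takes about 5 N to slide, and stays where it is left.
- middle_tube (a joint): How far the middle tube stands out of the outer tube, m: 0 fully home, 0.062 fully out. Looser: takes about 3 N to slide; with the stop closed it goes back only to 0.054, where the lug meets the stop finger.
- stop_ring (a joint): Turn of the orange stop ring about the tube axis, rad: 0 with finger and tab straight up (closed), growing as they swing down towards the extractor's +y side (for someone facing the nozzle's face from the robot, to the left), to 2.0. Above about 0.45 the finger is clear of the lug; 0.7 or more is well clear. It takes about 1.5 N at the tab tip and stays where it is left.
- cast: Plaster dental cast, 52 x 58 x 27 mm, loose; a bystander to leave alone. Origin under its centre.
- jar: White jar with a blue lid, 53 mm across, 76 mm tall, loose; a bystander to leave alone. Origin under its centre.
- burs: Pinkish drilled block with standing burs, 62 x 104 x 57 mm, loose; a bystander to leave alone. Origin under its centre.
- case: Purple case, 84 x 64 x 25 mm, loose; a bystander to leave alone. Origin under its centre.

How it is judged:
By the outcome, as a careful person would: the job done as asked, in the order asked, and still so for the second after the job is handed in, with the robot touching nothing.
It also fails if it takes over 59 s, if anything falls off the work surface, if the arm or the gripper's body presses on something with over 40 N, if the wrist force passes 120 N, or if a joint passes its speed limit or range.

ROBOT

A 6-joint arm with a two-finger parallel gripper is mounted at the origin on a cart in front of the work surface, level with it; the furniture and walls round the work are solid. World frame = base frame: x ahead of the robot, y to its left, z up, the work surface at z = 0. Lengths are in m, angles in rad, forces in N, time in s.
With the tool pointing down it reaches from about 0.4 to 0.825 m from the base axis. Payload 7 kg.
Tool frame: the origin (TCP) lies at the centre of the arm's flange, where the gripper is bolted on; the fingertips stand 178 mm ahead of it and the grasp point (between the pads) lies 159 mm ahead of it; z points along the fingers, y is the direction in which the jaws open and shut (so a half turn about z gives the same grasp; the last joint's range is limited). The gripper opens to 88 mm and grips with 3 to 60 N. Pads are 19 mm wide; open, the fingers measure 130 mm over their backs; the gripper's body (78 mm by 193 mm) begins 47 mm behind the grasp point.
Start: joints at [-0.906, 0.359, 0.012, 0, -1.224, -0.288], TCP at [0.248, -0.628, 0.405] pointing down, gripper open.
Joint ranges: [-3.07, 3.07], [-1.43, 2.12], [-1.02, 1.25], [-3.03, 1.67], [-3.05, -0], [-3.03, 3.03]. Speed limits (rad/s): [2.39, 2.39, 3.01, 3.14, 3.14, 3.14].

INTERFACE

Orientations are given as [roll, pitch, yaw] about the fixed x, y, z axes, in that order (R = Rz(yaw) Ry(pitch) Rx(roll)).
In Python, from station import arm gives the robot as it stands.
- The arm moves only by the shell command python3 -m handwheel 'ROWS' [OPENING] [FORCE]. ROWS is JSON, a list of rows, each a list of 4 numbers: the shift along the world's x, y, z in cm, then the turn about the world's z in rad. In form: [[dx, dy, dz, yaw], ...]. A call has 1 to 20 rows; each row shifts and turns the commanded pose from where the row before left it; what a row does not reach is not made up. A row lasts 1/10 s, in which the tool goes at most 50 mm and 8.59 degrees, less where a joint would pass 70% of its speed; a pose out of reach is approached as far as the arm can. A call is refused whole if a number of a shift passes 5 or a number of a turn 0.15, either way. A call with a gripper value outside its range is refused whole. OPENING is the closure, from 0 (fully open) to 1 (shut), set as the call begins (- or left out, the last holds). The fingers move at their own pace and stop on an object; FORCE is the grip in N (left out, the last holds). Time passes only in rows, so rows that do not move let the fingers close. It gives the time, the measured TCP pose, the force and the opening at its end, in the units of the state.
- arm.get_state(): the state, without advancing time (a new reading comes with each control period).
- arm.grab_frame(name): name is "side" or "top" or "wrist"; returns a dict with "image" (384x512x3 uint8, red, green, blue), "depth" (384x512 float32, m along the optical axis (not along the pixel's ray), 0 where there is no reading), "vfov" (degrees; the focal length in pixels is half the picture's height over the tangent of half this angle, whatever the lens; pixels are square), "cx", "cy" (the principal point, pixels), "rvec" (rotation vector, rad) and "tvec" (3), from world to camera coordinates, as OpenCV has them. Camera axes: x right, y down, z forward; pixel columns grow to the right and rows downward; lengths in m; the calibration is good to about 2 mm. A picture is of the moment at which its call begins.
- arm.job_done(): hands the job in, once; it reports no verdict.
The state is a dict: "t": time; "q": joint angles; "qd": joint speeds; "joint_efforts": joint torques, N m; "eef_pos": TCP position; "ee_rot": TCP orientation; "force": force on the tool from outside, world axes, zero at the start; "moment": the same for the moment, N m; "width": finger opening in m.
Only numpy, scipy, OpenCV 4.12 (cv2) and the standard library are available. Lean on these libraries where they do the work, as an engineer would, in place of code of your own. Each camera call takes 0.05 s, during which the arm holds its last target.

## Working session

There is one attempt and no reset: what is moved stays moved. The work goes in short steps, Python scripts to look and compute and a shell command to move; the robot and the scene stay as the last step left them, time stands still between calls to the robot, and variables do not carry over. Pictures are saved under pics/ and viewed, and the job is handed in when it is done.

```bash
ls; mkdir -p pics
cat > h.py <<'E'
import numpy as np, cv2
from station import arm
def grab(n,fn):
    f=arm.grab_frame(n); cv2.imwrite(fn,f["image"][:,:,::-1]); np.savez(fn[:-4]+'.npz',**{k:np.asarray(v) for k,v in f.items()}); return f
def world(f):
    d=f["depth"]; h,w=d.shape; F=h/2/np.tan(np.radians(f["vfov"])/2)
    u,v=np.meshgrid(np.arange(w),np.arange(h))
    P=np.stack([(u-f["cx"])/F*d,(v-f["cy"])/F*d,d],-1)
    R=cv2.Rodrigues(np.array(f["rvec"],float))[0]
    return (P-np.array(f["tvec"]).ravel())@R
E
python3 - <<'E'
from h import *
for n in("side","top","wrist"): 
    f=grab(n,f"pics/{n}0.png"); R=cv2.Rodrigues(np.array(f["rvec"],float))[0]; print(n,f["vfov"],-R.T@np.array(f["tvec"]).ravel(),R[2])
s=arm.get_state(); print({k:np.round(v,3) for k,v in s.items()})
E
```

```text
pics
side 57.57582831040701 [0.14270607 0.80590919 0.6405558 ] [ 0.39196118 -0.76309141 -0.51386568]
top 44.72000744113687 [0.28257424 0.05032574 1.66557898] [ 0.1517222   0.00705169 -0.98839802]
wrist 60.41316880740707 [ 0.17163376 -0.65836946  0.38310564] [ 0.28319544  0.11297434 -0.95238498]
{'t': np.float64(0.15), 'q': array([-0.906,  0.359,  0.011, -0.   , -1.224, -0.288]), 'qd': array([-0.   , -0.004,  0.003,  0.001, -0.   , -0.001]), 'joint_efforts': array([-2.0000e-03, -5.8328e+01,  2.9329e+01,  7.0010e+00,  9.0000e-03,
       -0.0000e+00]), 'eef_pos': array([ 0.248, -0.628,  0.404]), 'ee_rot': array([ 3.14 , -0.   , -2.765]), 'force': array([0.125, 0.999, 0.084]), 'moment': array([-0.01 , -0.001,  0.009]), 'width': np.float64(0.088)}
```

View pics/side0.png

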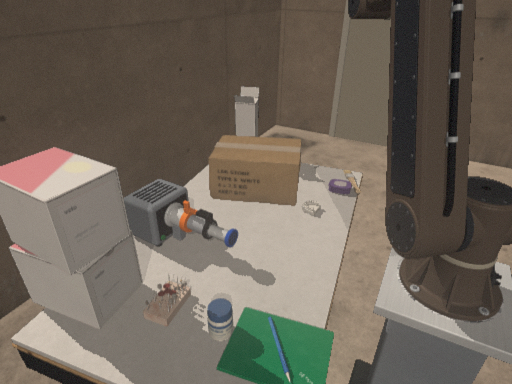

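View pics/top0.png

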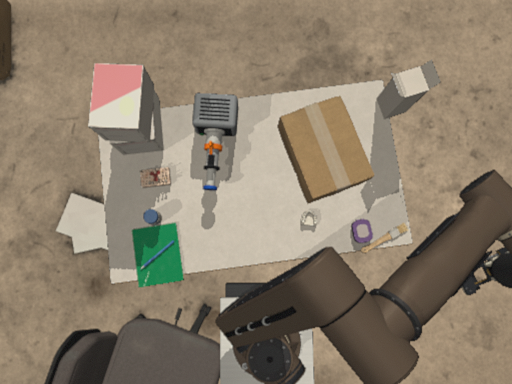

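View pics/wrist0.png

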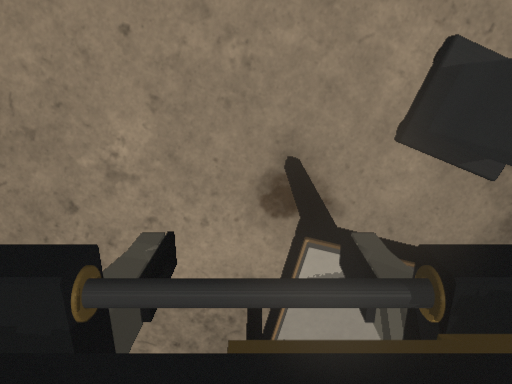

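The side view shows the extractor at (160,210), the orange ring at (187,215) and the blue head at (231,238). In the top view the ring is at (213,146), the flange at (211,165) and the blue head at (210,185). Next I measure them.

Run:
```python
from h import *
for n in("side","top"):
    f=dict(np.load(f"pics/{n}0.npz")); W=world(f); hsv=cv2.cvtColor(f["image"],cv2.COLOR_RGB2HSV)
    for nm,lo,hi in(("blue",(108,120,60),(128,255,255)),("orange",(5,190,120),(14,255,255))):
        m=cv2.inRange(hsv,lo,hi); k,l,st,c=cv2.connectedComponentsWithStats(m)
        for i in range(1,k):
            if st[i,4]>15:
                P=W[(l==i)&(f["depth"]>0)]
                print(n,nm,st[i],c[i].round(),P.min(0).round(3),np.median(P,0).round(3),P.max(0).round(3))
    im=cv2.cvtColor(f["image"],cv2.COLOR_RGB2BGR)
    cr=im[170:265,110:260] if n=="side" else im[80:225,130:250]
    cv2.imwrite(f"pics/{n}0c.png",cv2.resize(cr,None,fx=5 if n=="side" else 4,fy=5 if n=="side" else 4,interpolation=cv2.INTER_CUBIC))
    # housing & tubes: points with z in range
    b=(W[...,0]>.4)&(W[...,0]<1.1)&(W[...,1]>-.05)&(W[...,1]<.35)&(f["depth"]>0)
    H=b&(W[...,2]>.12)&(W[...,2]<.142)
    print(n,"housing",H.sum(),W[H].min(0),W[H].max(0))
    if n=="top":
        m=H.astype(np.uint8); k,l,st,c=cv2.connectedComponentsWithStats(m)
        for i in range(1,k):
            if st[i,4]>20: 
                P=W[l==i][:,:2].astype(np.float32); print(st[i],cv2.minAreaRect(P),cv2.boxPoints(cv2.minAreaRect(P)))
```

```text
side blue [225 230   8  11  32] [228. 235.] [0.522 0.191 0.084] [0.527 0.204 0.099] [0.533 0.212 0.106]
side housing 1446 [ 0.59044313 -0.04964569  0.12001609] [0.84976093 0.24989825 0.14199152]
top blue [204 186  13   4  43] [210. 187.] [0.519 0.167 0.075] [0.522 0.186 0.098] [0.528 0.208 0.11 ]
top orange [205 142  17  13  94] [212. 147.] [0.633 0.15  0.083] [0.663 0.18  0.11 ] [0.675 0.205 0.151]
top housing 1568 [ 0.59007934 -0.04976086  0.1200431 ] [0.85214466 0.2474297  0.14195059]
[ 192   92   45   38 1445] ((0.7848994135856628, 0.17157846689224243), (0.14972352981567383, 0.12799286842346191), 86.57138061523438) [[0.71654046 0.100678  ]
 [0.8443042  0.0930234 ]
 [0.8532584  0.24247894]
 [0.7254946  0.25013354]]
[207 141   8  26 121] ((0.6331102848052979, 0.182308167219162), (0.021591143682599068, 0.0851479098200798), 85.92928314208984) [[0.5898774  0.17456205]
 [0.67481047 0.1685176 ]
 [0.67634314 0.19005428]
 [0.5914101  0.19609873]]
```

View pics/side0c.png

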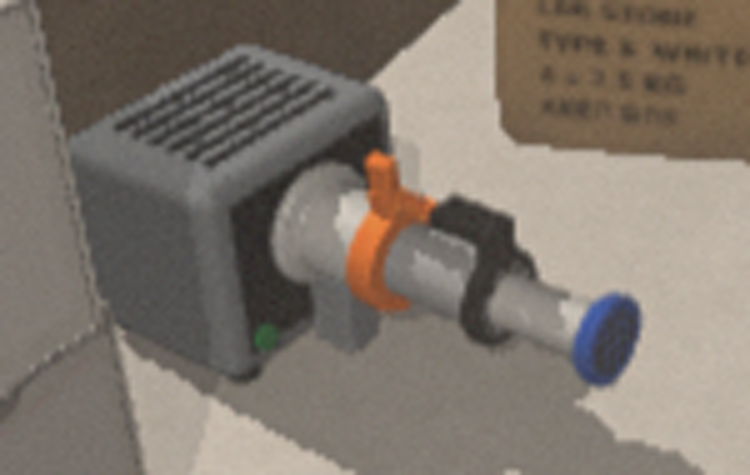

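View pics/top0c.png

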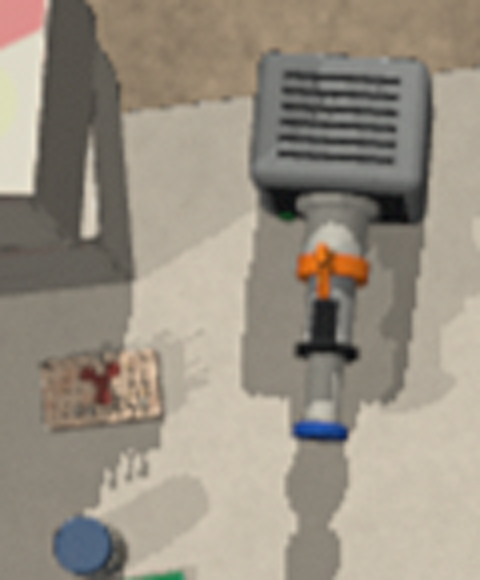

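Run:
```python
from h import *
f=dict(np.load("pics/top0.npz")); W=world(f)
x0=np.arange(.2,1.0,.04); 
print("rows x, cols y from .5 to -.5 ; max z cm")
ys=np.arange(.5,-.5,-.05); print("      ",(ys*100).round().astype(int))
for x in x0:
    r=[]
    for y in ys:
        m=(abs(W[...,0]-x)<.02)&(abs(W[...,1]-y)<.025)&(f["depth"]>0); r.append(int(W[m][:,2].max()*100) if m.any() else -99)
    print(round(x,2),r)
W2=W; o=np.array([.665,.179]); a=-.06; X=np.array([np.cos(a),np.sin(a)]);Y=np.array([-np.sin(a),np.cos(a)])
L=np.stack([(W[...,:2]-o)@X,(W[...,:2]-o)@Y,W[...,2]],-1)
m=(abs(L[...,1])<.04)&(L[...,0]>-.2)&(L[...,0]<.05)&(L[...,2]>.03)
for b in np.arange(-.17,.06,.008):
    q=L[m&(abs(L[...,0]-b)<.004)]
    if len(q): t=q[q[:,2]>q[:,2].max()-.012]; print(round(b,3),len(q),"zmax",q[:,2].max().round(3),"ymid all",((q[:,1].max()+q[:,1].min())/2).round(4),"top y",t[:,1].mean().round(4))
```

```text
rows x, cols y from .5 to -.5 ; max z cm
       [ 50  45  40  35  30  25  20  15  10   5   0  -5 -10 -15 -20 -25 -30 -35
 -40 -45]
0.2 [1, 1, 1, 1, 1, -72, -72, -73, -73, 65, 78, 82, 82, 82, 80, 79, 77, 74, -99, -74]
0.24 [1, 1, 1, 2, 2, 1, 1, 0, 0, -1, 80, 82, 82, 81, 77, 77, 76, 75, 72, -73]
0.28 [1, 2, 2, 2, 1, 0, 1, 1, 0, 1, 1, 82, 82, 79, -73, 75, 75, 74, 72, 69]
0.32 [1, 2, 2, 2, 2, 1, 0, 1, 0, 0, 0, 1, 79, 1, 0, 1, 72, 72, 71, 69]
0.36 [1, 1, 1, 2, 1, 1, 1, 1, 1, 1, 0, 1, 1, 0, 1, 1, 3, 69, 70, 69]
0.4 [1, 1, 8, 6, 2, 1, 1, 0, 1, 1, 0, 1, 1, 3, 2, 1, 3, 3, 66, 67]
0.44 [0, 1, 8, 8, 0, 1, 0, 0, 1, 0, 1, 1, 0, 3, 2, 1, 1, 1, 1, 65]
0.48 [1, 1, 0, 1, 0, 0, 1, 1, 1, 1, 1, 1, 1, 16, 16, 0, 0, 1, 0, 63]
0.52 [0, 0, 1, 0, 1, 0, 10, 9, 1, 0, 0, 1, 13, 17, 17, 17, 17, 13, 0, 1]
0.56 [1, 3, 5, 5, 0, 0, 10, 9, 0, 1, 0, 1, 16, 17, 17, 17, 17, 17, 1, 0]
0.6 [1, 5, 5, 5, 1, 0, 13, 13, 0, 0, 1, 1, 16, 17, 17, 16, 17, 16, 0, 1]
0.64 [1, 1, 0, 1, 0, 1, 13, 12, 1, 1, 1, 1, 16, 17, 17, 17, 16, 15, 1, 0]
0.68 [33, 33, 33, 16, 1, 0, 15, 11, 1, 1, 0, 16, 16, 16, 17, 16, 16, 0, 1, 1]
0.72 [33, 33, 3
[... 1096 characters left out ...]
 top y 0.0018
-0.058 26 zmax 0.133 ymid all -0.0002 top y 0.002
-0.05 29 zmax 0.136 ymid all 0.001 top y 0.0
-0.042 25 zmax 0.132 ymid all 0.0012 top y 0.0014
-0.034 25 zmax 0.129 ymid all 0.002 top y 0.0013
-0.026 27 zmax 0.131 ymid all 0.0025 top y 0.0043
-0.018 27 zmax 0.13 ymid all 0.0011 top y 0.0048
-0.01 29 zmax 0.132 ymid all -0.0032 top y 0.0047
-0.002 66 zmax 0.151 ymid all 0.0007 top y 0.0044
0.006 40 zmax 0.15 ymid all 0.001 top y 0.0048
0.014 23 zmax 0.143 ymid all 0.0004 top y 0.0069
0.022 30 zmax 0.114 ymid all -0.0003 top y -0.0009
0.03 36 zmax 0.111 ymid all 0.0005 top y -0.0004
0.038 34 zmax 0.114 ymid all 0.0002 top y 0.0022
0.046 35 zmax 0.114 ymid all 0.0003 top y 0.0009
```

```bash
python3 -m handwheel '[[2.9,4,0,-0.0727],[2.9,4,0,-0.0727],[2.9,4,0,-0.0727],[2.9,4,0,-0.0727],[2.9,4,0,-0.0727],[2.9,4,0,-0.0727],[0.4,4.4,0,0],[0.4,4.4,0,0],[0.4,4.4,0,0],[0.4,4.4,0,0],[0.4,4.4,0,0],[0.4,4.4,0,0],[0.4,4.4,0,0],[0.4,4.4,0,0],[0.4,4.4,0,0],[0.4,4.4,0,0],[0.4,4.4,0,0],[0,0,0,0],[0,0,0,0]]' 1 20
```

```text
t: 2.05
eef_pos: [0.4662, 0.0973, 0.4043]
ee_rot: [-3.141, -0.001, 3.085]
force: [0.0, 0.5, -0.5]
width: 0.0005
```

```bash
python3 -m handwheel '[[0.3,4.7,0,0],[0.3,4.7,0,0],[0,0,-4,0],[0,0,-4,0],[0,0,-4,0],[0,0,-2.8,0],[0,0,0,0],[0,0,0,0]]'
python3 - <<'E'
from h import *
grab("side","pics/side1.png");f=grab("top","pics/top1.png");grab("wrist","pics/wrist1.png")
im=cv2.imread("pics/side1.png")[130:270,110:300];cv2.imwrite("pics/side1c.png",cv2.resize(im,None,fx=4,fy=4))
E
```

```text
t: 2.85
eef_pos: [0.4728, 0.1897, 0.2572]
ee_rot: [-3.141, -0.0, 3.081]
force: [-0.3, 0.8, 0.6]
width: 0.0004
```

View pics/side1c.png

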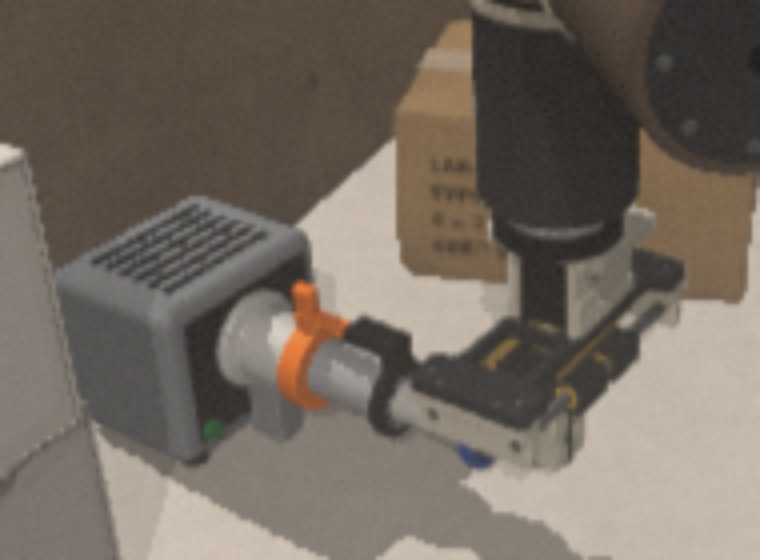

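View pics/wrist1.png

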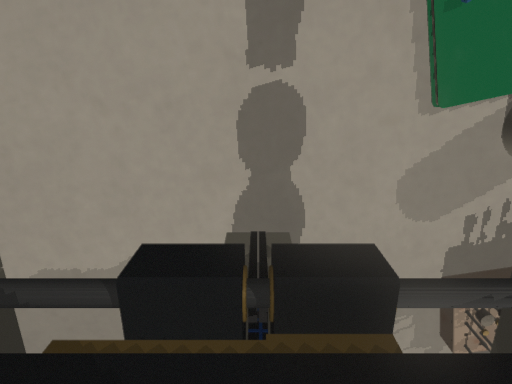

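```bash
python3 -m handwheel '[[1,-0.06,0,0],[1,-0.06,0,0],[1,-0.06,0,0],[0.5,-0.03,0,0],[0.5,-0.03,0,0],[0.5,-0.03,0,0],[0.5,-0.03,0,0],[0.5,-0.03,0,0],[0.5,-0.03,0,0],[0.5,-0.03,0,0],[0.5,-0.03,0,0],[0.5,-0.03,0,0],[0.5,-0.03,0,0],[0,0,0,0]]'
```

```text
t: 4.4
eef_pos: [0.5523, 0.1852, 0.2563]
ee_rot: [-3.141, -0.001, 3.082]
force: [-1.8, -1.3, 0.5]
width: 0.0006
```

```bash
python3 -m handwheel '[[0.5,-0.03,0,0],[0.5,-0.03,0,0],[0,0,0,0]]';  python3 -m handwheel '[[0.2,-0.01,0,0],[0.2,-0.01,0,0],[0.2,-0.01,0,0]]';python3 -m handwheel '[[0.2,-0.01,0,0]]'
python3 - <<'E'
from h import *
grab("side","pics/side2.png");f=grab("top","pics/top2.png")
im=cv2.imread("pics/side2.png")[130:270,110:300];cv2.imwrite("pics/side2c.png",cv2.resize(im,None,fx=4,fy=4))
E
```

```text
t: 4.7
eef_pos: [0.5621, 0.1846, 0.2563]
ee_rot: [-3.141, -0.001, 3.082]
force: [-2.2, -1.6, 1.0]
width: 0.0003
t: 5.0
eef_pos: [0.5676, 0.1842, 0.2563]
ee_rot: [-3.141, -0.002, 3.082]
force: [-5.2, -1.3, 3.2]
width: 0.0005
t: 5.1
eef_pos: [0.5695, 0.1841, 0.2562]
ee_rot: [-3.14, -0.002, 3.082]
force: [-5.8, -1.4, 2.0]
width: 0.0005
```

View pics/side2c.png

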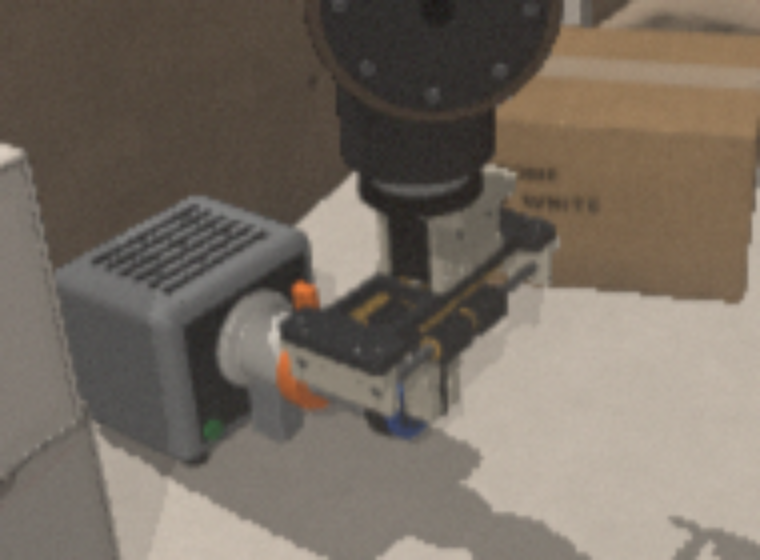

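```bash
python3 -m handwheel '[[0.2,-0.01,0,0],[0.1,-0.01,0,0],[0,0,0,0]]';  python3 -m handwheel '[[0.2,-0.01,0,0],[0.1,-0.01,0,0],[0,0,0,0]]'
```

```text
t: 5.5
eef_pos: [0.5715, 0.1839, 0.2561]
ee_rot: [-3.14, -0.004, 3.081]
force: [-12.2, 0.3, 6.2]
width: 0.0005
t: 5.8
eef_pos: [0.5727, 0.1838, 0.2559]
ee_rot: [-3.139, -0.008, 3.081]
force: [-22.8, 3.1, 13.2]
width: 0.0005
```

```bash
python3 -m handwheel '[[0.2,-0.01,0,0],[0,0,0,0]]';  python3 -m handwheel '[[0.1,-0.01,0,0],[0.1,-0.01,0,0],[0,0,0,0]]'
```

```text
t: 6.0
eef_pos: [0.5736, 0.1837, 0.2558]
ee_rot: [-3.139, -0.01, 3.081]
force: [-29.9, 5.8, 17.8]
width: 0.0003
t: 6.3
eef_pos: [0.5744, 0.1836, 0.2556]
ee_rot: [-3.138, -0.013, 3.081]
force: [-36.0, 8.6, 22.2]
width: 0.0
```

```bash
python3 -m handwheel '[[-1,0.06,0,0],[-2,0.12,0,0],[-4,0.2,0,0],[-4,0.2,0,0],[0,0,4,0],[0,0,4,0],[0,0,0,0]]'
python3 - <<'E'
from h import *
grab("side","pics/side3.png");f=grab("top","pics/top3.png")
im=cv2.imread("pics/side3.png")[150:270,110:260];cv2.imwrite("pics/side3c.png",cv2.resize(im,None,fx=5,fy=5,interpolation=cv2.INTER_CUBIC))
im=cv2.imread("pics/top3.png")[80:225,130:250];cv2.imwrite("pics/top3c.png",cv2.resize(im,None,fx=4,fy=4,interpolation=cv2.INTER_CUBIC))
E
```

```text
t: 7.0
eef_pos: [0.4719, 0.1912, 0.3426]
ee_rot: [3.135, 0.009, 3.084]
force: [0.8, -0.1, -0.4]
width: 0.0002
```

View pics/side3c.png

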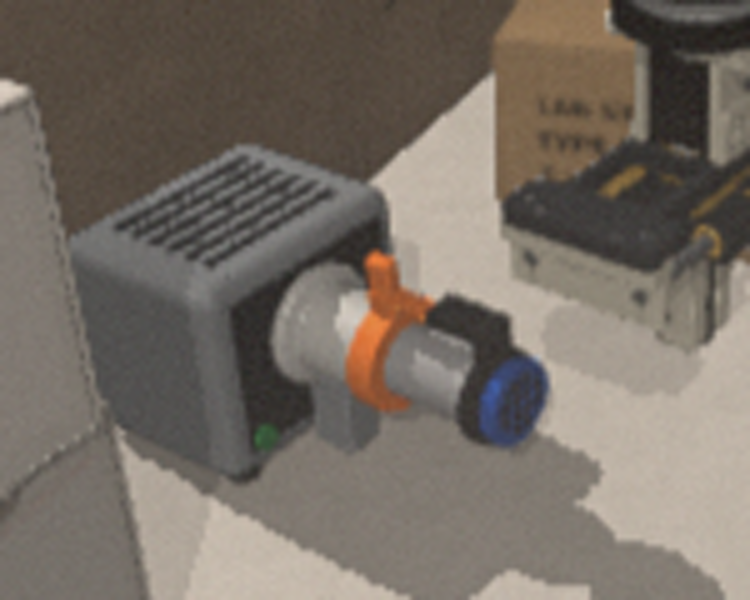

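View pics/top3c.png

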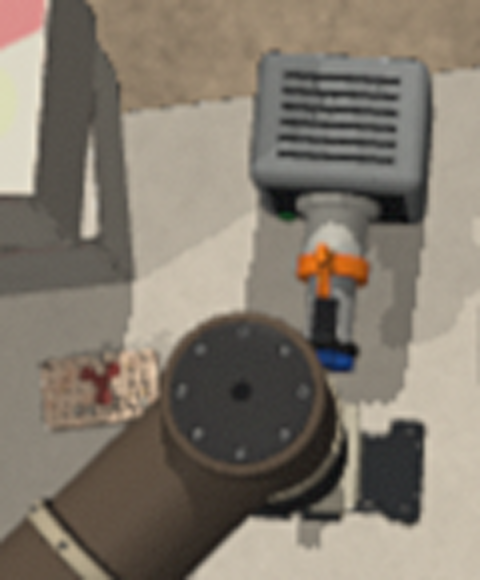

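Run:
```python
from h import *
f=dict(np.load("pics/top3.npz"));W=world(f)
m=(W[...,2]>.36)&(W[...,0]>.3)&(W[...,1]<.32)&(W[...,1]>-.1)
P=W[m]; tcp=np.array([.4719,.1912,.3426])
for z in np.arange(.36,.9,.04):
    q=P[abs(P[:,2]-z)<.02]-tcp
    if len(q)>3: print(round(z-tcp[2],2),q[:,:2].min(0).round(3),q[:,:2].max(0).round(3),len(q))
m=(W[...,2]>.12)&(W[...,0]>.55)&(W[...,1]>.28)&(W[...,0]<.95)&(W[...,1]<.6)
q=W[m]; print("boxes",q.min(0),q.max(0))
for z in(.15,.25,.33):
  q2=q[abs(q[:,2]-z)<.03]; print(z,len(q2),q2.min(0),np.percentile(q2[:,1],2))
```

```text
0.02 [-0.046 -0.046] [0.008 0.011] 33
0.06 [-0.047 -0.046] [0.003 0.012] 49
0.1 [-0.047 -0.046] [-0.     0.005] 33
0.14 [-0.052 -0.052] [ 0.027 -0.006] 66
0.18 [-0.129 -0.049] [0.013 0.06 ] 74
0.22 [-0.166 -0.049] [0.011 0.129] 981
0.26 [-0.171 -0.05 ] [0.047 0.129] 2872
0.3 [-0.172  0.026] [-0.151  0.109] 200
boxes [0.6624709  0.36661848 0.12031698] [0.8729237  0.53090565 0.34033499]
0.15 411 [0.6624709  0.36661848 0.12031698] 0.3677964065044428
0.25 514 [0.66549619 0.37099726 0.22000135] 0.37188800312634246
0.33 3487 [0.66602878 0.37114722 0.30000658] 0.3747783505724589
```

```bash
python3 -m handwheel '[[0,-2.8,0.5,0],[0,-2.8,0,0],[4,0,0,0],[4,0,0,0],[4,0,0,0],[4,0,0,0],[3.1,0,0,0],[0,0,0,0],[0,0,0,0]]'
python3 - <<'E'
from h import *
grab("side","pics/side4.png")
im=cv2.imread("pics/side4.png")[130:270,110:300];cv2.imwrite("pics/side4c.png",cv2.resize(im,None,fx=4,fy=4))
E
```

```text
t: 8.0
eef_pos: [0.6618, 0.1334, 0.3393]
ee_rot: [-3.14, -0.003, 3.081]
force: [-0.5, -0.0, -0.0]
width: 0.0006
```

View pics/side4c.png

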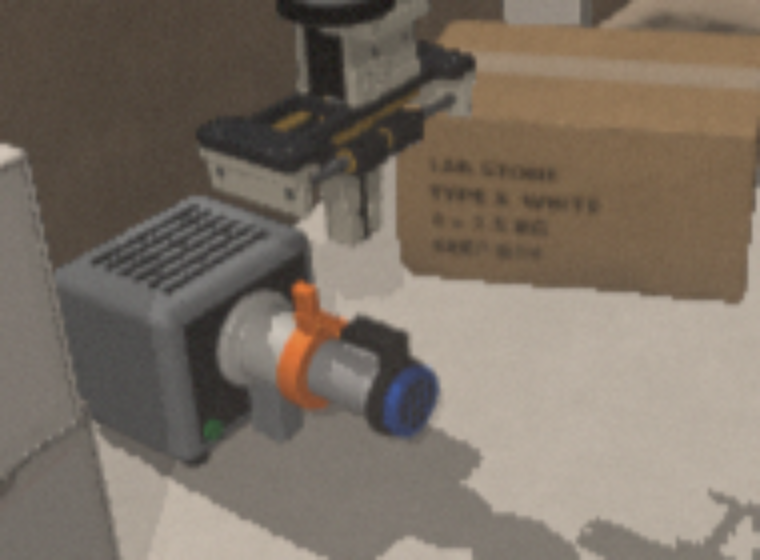

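```bash
python3 -m handwheel '[[0,0,-2.2,0],[0,0,-2.1,0],[0,0,0,0],[0.06,1,0,0],[0.06,1,0,0],[0.06,1,0,0],[0,0,0,0]]';python3 -m handwheel '[[0.03,0.5,0,0],[0.03,0.5,0,0],[0.03,0.5,0,0],[0.03,0.5,0,0],[0,0,0,0]]'
python3 - <<'E'
from h import *
grab("side","pics/side5.png")
im=cv2.imread("pics/side5.png")[130:270,110:300];cv2.imwrite("pics/side5c.png",cv2.resize(im,None,fx=4,fy=4))
E
```

```text
t: 8.75
eef_pos: [0.6634, 0.1654, 0.2998]
ee_rot: [3.141, 0.002, 3.084]
force: [1.5, 0.4, 0.5]
width: 0.0006
t: 9.25
eef_pos: [0.6643, 0.1844, 0.2984]
ee_rot: [3.141, -0.0, 3.083]
force: [0.8, -0.4, 0.1]
width: 0.0001
```

View pics/side5c.png

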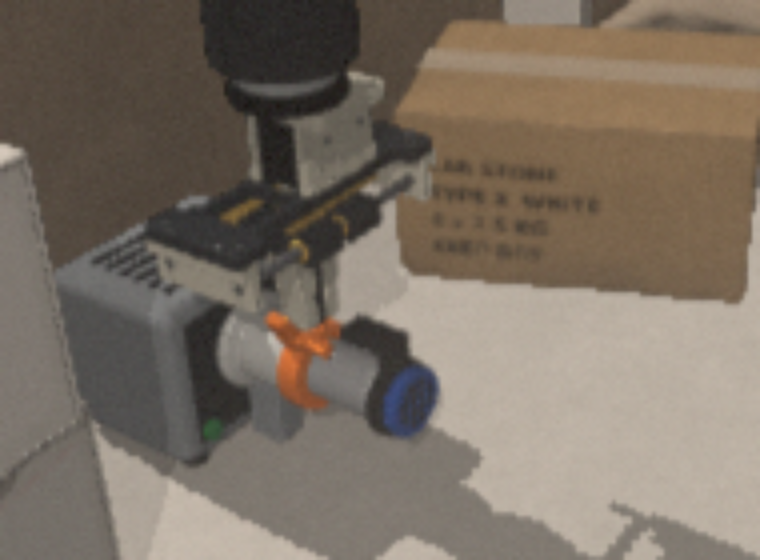

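```bash
python3 -m handwheel '[[0.03,0.5,-0.1,0],[0.03,0.5,-0.1,0],[0.03,0.5,0,0],[0.03,0.5,0,0],[0.03,0.4,0,0],[0,0,0,0]]';python3 - <<'E'
from h import *
grab("side","pics/side6.png")
im=cv2.imread("pics/side6.png")[130:270,110:300];cv2.imwrite("pics/side6c.png",cv2.resize(im,None,fx=4,fy=4))
E
```

```text
t: 9.9
eef_pos: [0.6659, 0.2085, 0.2967]
ee_rot: [3.141, 0.0, 3.083]
force: [0.4, -0.0, 0.8]
width: 0.0001
```

View pics/side6c.png

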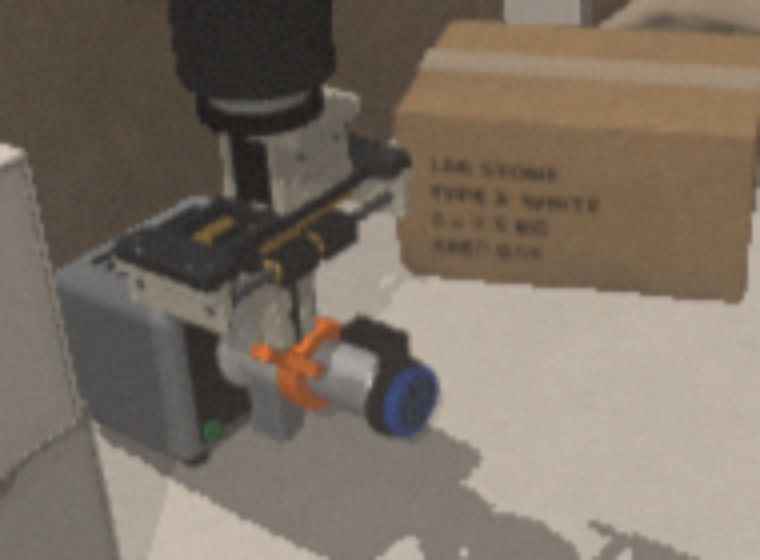

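```bash
python3 -m handwheel '[[0,-1,0.5,0],[0,-1,4,0],[-4,0,0,0],[-4,0,0,0],[-4,0,0,0],[-1.5,0,0,0],[0,0,0,0],[0,0,-3,0],[0,0,-3,0],[0,0,-2.6,0],[0,0,0,0]]';python3 - <<'E'
from h import *
grab("side","pics/side7.png")
im=cv2.imread("pics/side7.png")[130:270,110:300];cv2.imwrite("pics/side7c.png",cv2.resize(im,None,fx=4,fy=4))
E
```

```text
t: 11.05
eef_pos: [0.5305, 0.1866, 0.2526]
ee_rot: [-3.138, -0.005, 3.081]
force: [-0.9, -0.2, -0.3]
width: 0.0007
```

View pics/side7c.png

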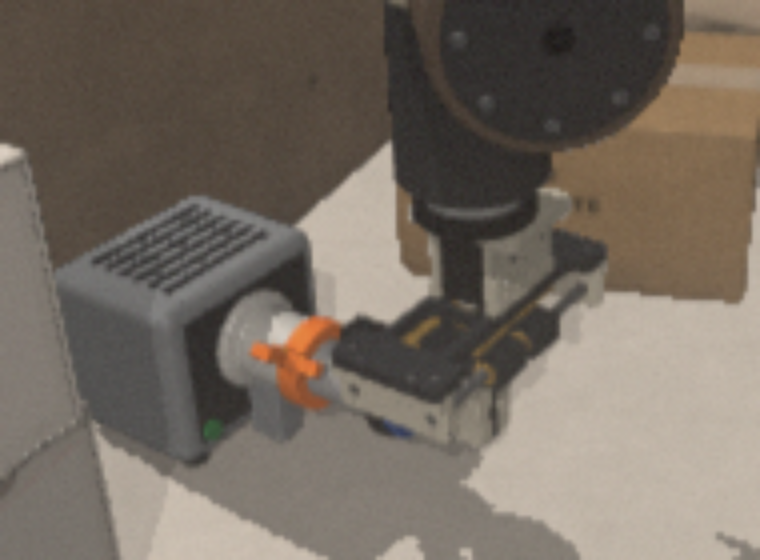

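```bash
python3 -m handwheel '[[1,-0.06,0.3,0],[1,-0.06,0,0],[1,-0.06,0,0],[0.5,-0.03,0,0],[0.5,-0.03,0,0],[0.5,-0.03,0,0],[0.5,-0.03,0,0],[0.5,-0.03,0,0],[0.5,-0.03,0,0],[0.5,-0.03,0,0],[0.5,-0.03,0,0],[0.5,-0.03,0,0],[0.5,-0.03,0,0],[0.5,-0.03,0,0],[0,0,0,0]]';python3 -m handwheel '[[0.2,-0.01,0,0],[0.2,-0.01,0,0],[0,0,0,0]]'
```

```text
t: 12.6
eef_pos: [0.6167, 0.1827, 0.2585]
ee_rot: [3.141, 0.001, 3.082]
force: [-1.7, -1.0, -0.1]
width: 0.0004
t: 12.9
eef_pos: [0.62, 0.1825, 0.2586]
ee_rot: [3.141, 0.0, 3.082]
force: [-2.8, -1.1, -1.0]
width: 0.0003
```

```bash
python3 -m handwheel '[[0.2,-0.01,0,0],[0.1,-0.01,0,0],[0,0,0,0]]';python3 -m handwheel '[[0.2,-0.01,0,0],[0.1,-0.01,0,0],[0,0,0,0]]'
```

```text
t: 13.2
eef_pos: [0.623, 0.1823, 0.2586]
ee_rot: [3.141, 0.0, 3.082]
force: [-1.6, -0.2, -2.0]
width: 0.0005
t: 13.5
eef_pos: [0.6247, 0.1821, 0.2585]
ee_rot: [-3.141, -0.003, 3.082]
force: [-9.9, 2.6, 3.0]
width: 0.0003
```

```bash
python3 -m handwheel '[[0.2,-0.01,0,0],[0,0,0,0],[0,0,0,0]]'
```

```text
t: 13.8
eef_pos: [0.6253, 0.1821, 0.2584]
ee_rot: [-3.141, -0.006, 3.082]
force: [-16.9, 3.3, 9.3]
width: 0.0002
```

```bash
python3 -m handwheel '[[0.2,-0.01,0,0],[0.1,0,0,0],[0,0,0,0]]'; python3 -m handwheel '[[-1,0.06,0,0],[-3,0.18,0,0],[-4,0.2,0,0],[-4,0.2,0,0],[-2,0,4,0],[-2,0,4,0],[-2,-2,4,0],[0,-4,0,0],[0,-4,0,0],[0,-4,0,0],[0,-4,0,0],[0,0,0,0],[0,0,0,0]]'
python3 - <<'E'
from h import *
grab("side","pics/side8.png");f=grab("top","pics/top8.png")
im=cv2.imread("pics/side8.png")[150:270,110:260];cv2.imwrite("pics/side8c.png",cv2.resize(im,None,fx=5,fy=5,interpolation=cv2.INTER_CUBIC))
W=world(f);hsv=cv2.cvtColor(f["image"],cv2.COLOR_RGB2HSV)
m=cv2.inRange(hsv,(108,120,60),(128,255,255))>0
m&=(W[...,2]>.06)&(W[...,1]<.25)&(W[...,0]>.5)
P=W[m];print("blue",len(P),np.median(P,0) if len(P) else "")
m=(cv2.inRange(hsv,(5,170,100),(15,255,255))>0)&(W[...,0]>.6); P=W[m]; print("orange",P.min(0),P.max(0))
E
```

```text
t: 14.1
eef_pos: [0.6263, 0.1821, 0.2584]
ee_rot: [-3.14, -0.01, 3.082]
force: [-30.2, 6.9, 15.6]
width: 0.0002
t: 15.4
eef_pos: [0.4514, 0.0074, 0.3795]
ee_rot: [3.141, 0.003, 3.08]
force: [-0.5, -0.0, -0.3]
width: 0.001
blue 54 [0.6384156  0.18002835 0.09826479]
orange [0.63804154 0.14965694 0.07053363] [0.67671705 0.22973941 0.12936445]
```

View pics/side8c.png

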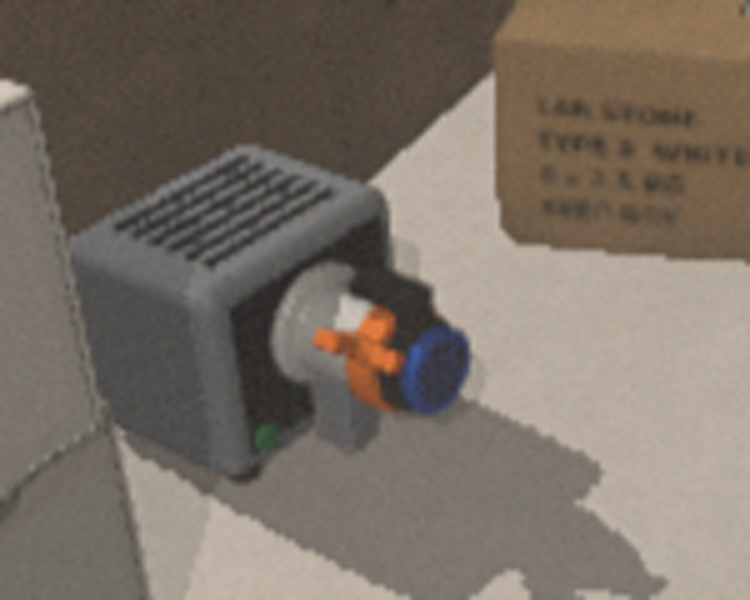

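View pics/top8.png

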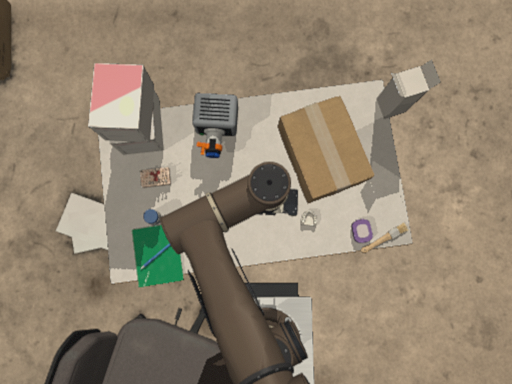

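Run:
```python
from h import *
s=arm.get_state();print(s["t"],s["force"],abs(s["qd"]).max());print(arm.job_done())
```

```text
15.5 [ 0.28478608  0.09430047 -0.07373386] 0.015049470758234377
the job is handed in; nothing more can be done
None
```

The nozzle is parked and the job is handed in at about 15.5 s: both tubes are fully home and the stop finger is swung aside.

1. **Inner tube:** I pushed the blue head in with the closed fingers until it met a hard stop at about 36 N. The picture afterwards showed the head against the flange, with the stop still closed.
2. **Stop finger:** I swung the tab over to the extractor's +y side. I judge its turn at about 1.1 rad from the pictures, past the 0.7 rad needed to be well clear. That angle is an estimate, not a measurement.
3. **Middle tube:** I pushed the head on for about 54 mm more until it met a hard stop at about 30 N.

**Last checks:** The blue head measured at x = 0.638 m, against 0.639 m expected with both tubes home. The orange ring was still swung aside. The cast, jar, burs and case looked unmoved in the top view. The arm stood clear, reading about 0 N. Both hard pushes also showed an upward force on the tool, up to 22 N. I did not trace its cause, but it vanished when the arm backed off. No check failed or disagreed.

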